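Offer the inner brake pad into the calliper and hold it for the pins

TASK

Take the new brake pad (the one with the thick lining) from its carton, lower it through the top of the calliper into the empty pad slot between disc and inner calliper half, lining towards the disc, and keep holding it there with its two pin holes lined up with the half-driven retaining pins, so that a mate can drive the pins home. Nothing else will carry the pad at that height: finish while still gripping it, upright, still and not jammed against the calliper. Leave the worn pad in the carton and leave the hammer, spanner and can where they are.

Things in the scene. Friction and masses are not known exactly. Their poses are not given: they have to be found in the camera images.
- new_pad_tab (a point): Centre of the pull tab of the new brake pad (the thick one, 18 mm in all, 0.27 kg), which stands on edge in one carton pocket, tab up. Tab 30 mm long (x), 8 mm thick (y), 24 mm high: pinch it here from above, closing along y. Its faces run on flush into the plate for 16 mm below the tab. Axes: x along the pad, y from backing plate to lining, z up. 64 mm above the pad's bottom edge.
- new_pad_holes (a point): Point of the new pad midway between its two 8.5 mm pin holes (25 mm either side in x), mid-thickness of the backing plate, 19 mm below the tab's centre and 45 mm above the pad's bottom edge. The black steel plate is 64 mm long, 8 mm thick, 52 mm high, 76 mm with the tab. Axes as the pad's.
- new_pad_lining (a point): Centre of the new pad's lining face, the one that goes against the disc: 14 mm along +y from the plate's mid-thickness, 18 mm above the pad's bottom edge. The dark lining is 64 mm long, 10 mm thick, 36 mm high, level with the plate at the bottom.
- worn_pad_tab (a point): Centre of the pull tab of the worn pad: same plate and tab, but lining only 3 mm thick (11 mm in all). It stands on edge in the other carton pocket and may lean a little. To be left there.
- slot (a point): Where the new pad's hole midpoint belongs: in the empty inner slot, on the pin line, 226 mm above the bench. x along the slot, y along the axle to the disc, z up; a pad rightly in it has the same axes. Slot open at top, no floor, 66 x 20 mm for the 64 x 18 mm pad (2 mm clearance). Its end walls rise 11 mm above the pin line, two lugs at -y 8 mm; these have steep lead-ins about 4 mm wide.
- corner: Fixed brake corner of a small racing car on a grey bench stand: upright 200 mm steel disc, 10 mm thick, axle 118 mm up, grey calliper (106 mm in x, 128 mm in y, top 237 mm up) astride its top. Origin on the bench under the disc's centre; y along the axle: stand and inner calliper half at -y, wheel hub and pins at +y. Base plate x -80 to 80, y -106 to 50 mm.
- fitted_pad_tab (a point): Centre of the tab of the outer pad, which already hangs in the outer slot (fixed), facing the new one across the disc; 31 mm stay free between the two tabs. The two 8 mm retaining pins (25 mm either side of the middle) pass through it, end above the disc and stick out to 92 mm from the disc's middle on the +y side.
- calliper_dip (a point): Top of the inner calliper half just behind the slot, 208 mm above the bench: between the two pin lugs (38 mm apart) it lies 18 mm below the pin line, so finger tips have room there behind the plate. With the holes on the pin line the pad's tab stands 7 to 31 mm above that line. A pad let go there drops about 17 mm.
- carton: Open cardboard carton 184 x 74 x 40 mm, fixed, with a pulp insert (top 36 mm above the bench) with two pockets 70 x 22 mm, centres 84 mm apart along x, floors 8 mm above the bench. Origin at the centre of its underside. Its lid flaps fold out along the long sides, below 45 mm.
- can_mid (a point): Spray can, 60 mm diameter, 160 mm high, upright; point half-way up. Leave alone.
- hammer_mid (a point): Hammer, 260 mm long, lying on the bench; point near its middle. Leave alone.
- spanner_grip (a point): Spanner, 180 mm long, lying on the bench in the middle of the bench, pointing ahead; point on its handle. Leave alone.
Not all that is in view belongs to the job. Leave any turquoise or yellow look-alike of the part that bears new_pad_tab alone.

How it is judged:
By the outcome, as a careful person would: the job done as asked, in the order asked, and still so for the second after the job is handed in, while the arm keeps its last pose, push and grip.
It also fails if it takes over 58 s, if anything falls off the work surface, if the arm or the gripper's body presses on something with over 40 N, if the wrist force passes 120 N, or if a joint passes its speed limit or range.

ROBOT

A 6-joint arm with a two-finger parallel gripper is mounted at the origin on the work surface. World frame = base frame: x ahead of the robot, y to its left, z up, the work surface at z = 0. Lengths are in m, angles in rad, forces in N, time in s.
With the tool pointing down it reaches from about 0.325 to 1 m from the base axis. Payload 5.1 kg.
Tool frame: the origin (TCP) lies between the finger pads; the fingertips stand 17 mm ahead of it and the grasp point (between the pads) lies 2 mm behind it; z points along the fingers, y is the line along which they close (so a half turn about z gives the same grasp; the last joint's range is limited). The gripper opens to 85 mm and grips with 20 to 120 N. Pads are 22 mm wide; open, the fingers measure 114 mm over their backs; the gripper's body (76 mm by 85 mm) begins 54 mm behind the grasp point. The pads swing forward as they close: fully open they stand 13 mm farther back than shut.
Start: joints at [-0.083, 0.124, 1.65, -0, 1.367, -0.083], TCP at [0.65, -0, 0.248] pointing down, gripper open.
Joint ranges: [-2.61, 2.61], [-1.02, 2.33], [0.03, 2.71], [-1.35, 4.49], [0.32, 2.68], [-2.91, 2.91]. Speed limits (rad/s): [2.57, 2.57, 3.14, 3.14, 3.14, 3.14].

INTERFACE

Orientations are given as [roll, pitch, yaw] about the fixed x, y, z axes, in that order (R = Rz(yaw) Ry(pitch) Rx(roll)).
In Python, from workcell import r gives the robot as it stands.
- The arm moves only by the tool step_arm, never from a script. Its argument "commands" is a list of rows, each a list of 5 numbers: the shift along the tool's x, y, z in cm, then the turn about the tool's z in units of 6 degrees (1.0 is 6 degrees), then the finger opening in cm, from 0 to 8.54. A call has 1 to 5 rows; each row is the pose to reach, as a shift and turn from the pose commanded when the call began, along the tool's axes at that moment; what a row does not reach only later rows make up. A row lasts 1/12 s, in which the tool goes at most 41.7 mm and 7.16 degrees, less where a joint would pass 70% of its speed; a pose out of reach is approached as far as the arm can. A call with a gripper value outside its range is refused whole. The fingers move at their own pace and stop on an object; "squeeze" is the grip in N (left out, the last holds). Time passes only in rows, so rows that repeat a pose let the fingers close. It gives the time, the measured TCP pose, the force, the opening and the grip force at its end, in the units of the state.
- r.sense(): the state, without advancing time (a new reading comes with each control period).
- r.capture(name): name is "scene" or "side" or "wrist"; returns a dict with "color" (400x640x3 uint8, red, green, blue), "depth" (400x640 float32, m along the optical axis (not along the pixel's ray), 0 where there is no reading), "K" (3x3 intrinsics, pixels), "cam_to_world" (4x4, takes a point from camera to world coordinates); the wrist camera has in their place "mount" (4x4, takes a point from camera to tool coordinates, whose origin is the TCP and whose axes are the flange's). Camera axes: x right, y down, z forward; pixel columns grow to the right and rows downward; lengths in m; the calibration is good to about 2 mm. A picture is of the moment at which its call begins: read the wrist's pose just before it.
- r.close_job(): hands the job in; it is judged then, once.
Trained networks look in a picture, given as the dict that the camera call returned (one of the last four; its "shot" number tells which), for a name from the list of things; names that differ only in an ending like _2 or _b are one class to them, and where a whole thing is asked for, a point or a joint stands for the part that bears it (a point fixed in the world has none). Each returns a list of dicts, best first, with "confidence" (0 to 1); they miss things now and then, are a little off and sometimes report something else, mostly with a low value. They report only what shows in the picture. A call takes as long as a camera call. They do not tell look-alikes from the thing itself.
- r.cut_out(picture, query): "mask" (400x640 bool, what is visible of it) and "extent" ([left, top, right, bottom] in pixels, round what is visible of it).
The state is a dict: "time_s": time; "qpos": joint angles; "dq": joint speeds; "joint_efforts": joint torques, N m; "tool_pos": TCP position; "eef_rot": TCP orientation; "wrist_force": force on the tool from outside, world axes, zero at the start; "torque": the same for the moment, N m; "gripper_width": finger opening in m; "gripper_force": force on a finger pad.
Only numpy, scipy, OpenCV 4.12 (cv2) and the standard library are available. Lean on these libraries where they do the work, as an engineer would, in place of code of your own. Each camera call takes 0.05 s, during which the arm holds its last target. There are 200 camera calls.

## Working session

There is one attempt and no reset: what is moved stays moved. The work goes in short steps, Python scripts to look and compute and a tool call to move; the robot and the scene stay as the last step left them, time stands still between calls to the robot, and variables do not carry over. Pictures are saved under pics/ and viewed, at most 10 in all, crops included, and the job is handed in when it is done.

Besides the shell and the picture viewer there is one more tool, called after "Call:" by a JSON object that holds its "method" and its "body". step_arm: Moves the arm, as the interface text tells. Its arguments: {"type":"object","properties":{"commands":{"type":"array","items":{"type":"array","items":{"type":"number"}}},"squeeze":{"type":"number"}},"required":["commands"]}

```bash
ls; mkdir -p pics; cat > h.py <<'E'
import numpy as np, cv2
from workcell import r
from scipy.spatial.transform import Rotation as Ro
def T_of(s):
    T=np.eye(4);T[:3,:3]=Ro.from_euler('xyz',s['eef_rot']).as_matrix();T[:3,3]=s['tool_pos'];return T
def cap(n):
    s=r.sense();c=r.capture(n)
    c['M']=c['cam_to_world'] if n!='wrist' else T_of(s)@c['mount']
    return c
def cloud(c):
    d=c['depth'];v,u=np.mgrid[:400,:640];K=c['K']
    p=np.stack([(u-K[0,2])/K[0,0]*d,(v-K[1,2])/K[1,1]*d,d],-1)
    return p@c['M'][:3,:3].T+c['M'][:3,3]
def save(n,c): cv2.imwrite('pics/'+n+'.png',np.ascontiguousarray(c['color'][:,:,::-1]))
def proj(c,p):
    q=c['M'][:3,:3].T@(np.array(p)-c['M'][:3,3]);q=c['K']@q;return q[:2]/q[2]
E
python3 - <<'E'
from h import *
print(r.sense())
for n in ['scene','side']:
    c=cap(n);save(n,c);P=cloud(c);print(n,c['M'].round(3).tolist(),c['K'].round(1).tolist())
    for q in ['new_pad_tab','worn_pad_tab','carton','corner','can_mid','hammer_mid','spanner_grip','fitted_pad_tab']:
        for o in r.cut_out(c,q)[:3]:
            m=o['mask']&(c['depth']>0);print(q,round(o['confidence'],2),o['extent'],np.median(P[m],0).round(3) if m.any() else None)
E
```

```text
pics
{'time_s': 0.0, 'qpos': array([-8.26246711e-02,  1.24496186e-01,  1.65170166e+00, -4.72416851e-06,
        1.36749082e+00, -8.26171378e-02]), 'dq': array([ 0.00054925,  0.00160451, -0.00036974,  0.00136892, -0.00066641,
        0.00050494]), 'joint_efforts': array([ 3.96925461e-04, -4.23608243e+01, -3.65454090e+01,  2.94756808e-05,
        6.89593100e-03,  2.82237529e-06]), 'tool_pos': array([6.49414733e-01, 2.16386815e-06, 2.47042402e-01]), 'eef_rot': array([-3.13950341e+00, -1.68360278e-04,  1.57078958e+00]), 'wrist_force': array([-0.88590919, -0.1393117 , -0.06873918]), 'torque': array([-0.05177516,  0.06490402, -0.0032905 ]), 'gripper_force': 0.0, 'gripper_width': 0.08554353634940065}
scene [[-0.506, 0.729, -0.461, 1.242], [0.863, 0.423, -0.278, 0.336], [-0.007, -0.538, -0.843, 1.336], [0.0, 0.0, 0.0, 1.0]] [[475.3, 0.0, 318.6], [0.0, 475.3, 196.5], [0.0, 0.0, 1.0]]
new_pad_tab 0.68 [268.7, 160.0, 284.3, 181.2] [ 0.524 -0.259  0.049]
new_pad_tab 0.66 [228.7, 143.3, 239.0, 166.3] [ 0.54  -0.423  0.035]
new_pad_tab 0.5 [262.7, 196.8, 275.1, 218.0] [ 0.646 -0.207  0.04 ]
worn_p
[... 615 characters left out ...]
, -0.507, 0.828], [0.0, 0.0, 0.0, 1.0]] [[469.6, 0.0, 316.0], [0.0, 469.6, 196.6], [0.0, 0.0, 1.0]]
new_pad_tab 0.91 [350.1, 245.7, 374.7, 278.6] [ 0.629 -0.215  0.034]
new_pad_tab 0.87 [292.1, 244.1, 307.8, 281.3] [ 0.489 -0.113  0.036]
new_pad_tab 0.82 [331.3, 270.7, 354.6, 297.6] [ 0.51  -0.265  0.054]
carton 0.67 [282.4, 266.5, 375.4, 333.8] [ 0.454 -0.278  0.033]
corner 0.65 [196.3, 138.7, 263.0, 236.0] [0.467 0.187 0.132]
can_mid 0.69 [376.1, 194.3, 399.0, 254.5] [ 0.741 -0.199  0.095]
hammer_mid 0.62 [275.8, 184.4, 341.2, 219.4] [0.725 0.159 0.02 ]
spanner_grip 0.55 [234.6, 244.2, 290.7, 277.8] [ 0.432 -0.013  0.006]
fitted_pad_tab 0.67 [196.5, 138.4, 259.2, 239.4] [0.467 0.187 0.131]
```

```bash
python3 - <<'E'
import cv2,numpy as np
a=cv2.imread('pics/scene.png')[110:360,190:510];b=cv2.imread('pics/side.png')[120:345,180:440]
cv2.imwrite('pics/scene_c.png',cv2.resize(a,None,fx=2.4,fy=2.4,interpolation=cv2.INTER_CUBIC))
cv2.imwrite('pics/side_c.png',cv2.resize(b,None,fx=2.6,fy=2.6,interpolation=cv2.INTER_CUBIC))
E
```

```text
(no output)
```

View pics/scene_c.png

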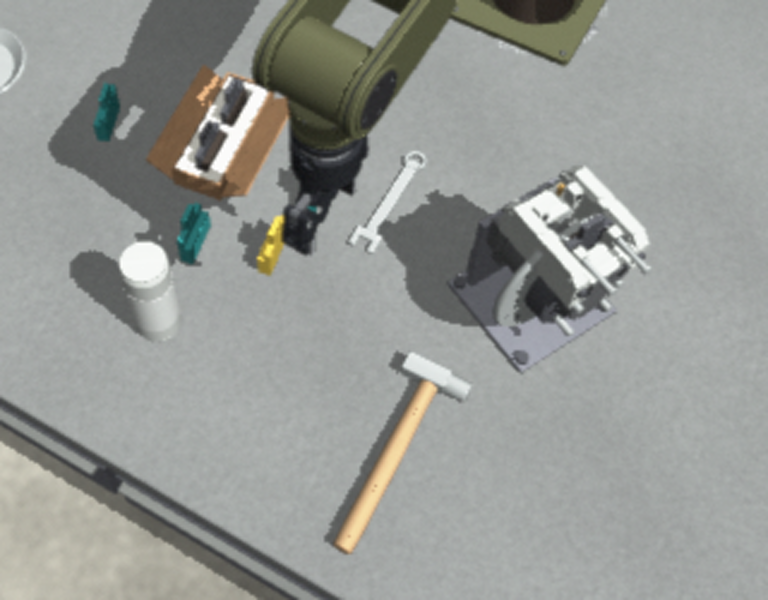

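View pics/side_c.png

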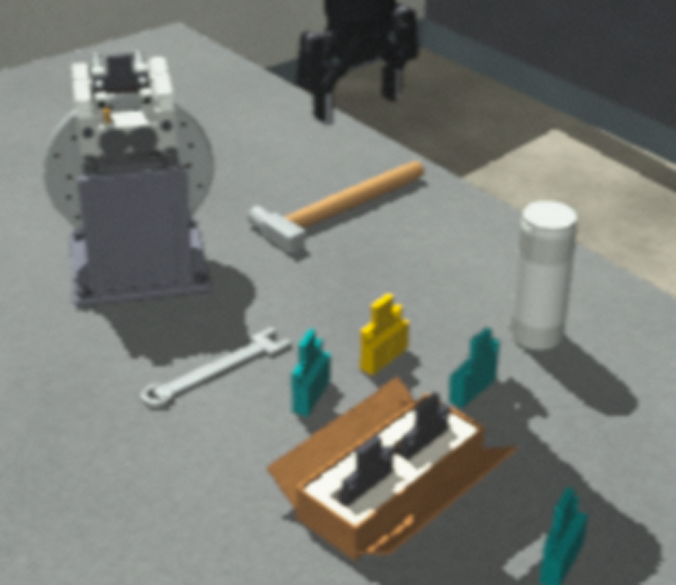

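Call:
{"method": "step_arm", "body": {"commands": [[-4,-2.6,-1,0,8.5],[-8,-5.2,-2,0,8.5],[-12,-7.8,-3,0,8.5],[-16,-10.4,-4,0,8.5],[-20,-13,-5,0,8.5]]}}

```text
time_s: 1.32
tool_pos: [0.5377, -0.1721, 0.2916]
eef_rot: [3.141, 0.0, 1.572]
wrist_force: [0.9, -1.0, -0.8]
gripper_width: 0.0851
gripper_force: 0.0
```

Call:
{"method": "step_arm", "body": {"commands": [[-3,-2,0,0,8.5],[-6,-4,0,0,8.5],[-6,-4,0,0,8.5],[-6,-4,0,0,8.5],[-6,-4,0,0,8.5]]}}

```text
time_s: 1.73
tool_pos: [0.499, -0.2308, 0.2911]
eef_rot: [3.141, -0.0, 1.57]
wrist_force: [0.4, -0.5, -0.5]
gripper_width: 0.0845
gripper_force: 0.0
```

```bash
python3 - <<'E'
from h import *
s=r.sense();print(s['tool_pos'],s['eef_rot'],s['qpos'])
c=cap('wrist');save('w1',c);P=cloud(c);np.savez('w1.npz',**{k:c[k] for k in['color','depth','K','M']});print(c['mount'].round(3).tolist())
for q in ['new_pad_tab','worn_pad_tab','carton','new_pad_lining']:
    for o in r.cut_out(c,q)[:4]:
        m=o['mask']&(c['depth']>0);print(q,round(o['confidence'],2),o['extent'],np.median(P[m],0).round(3) if m.any() else None)
E
```

```text
[ 0.49900056 -0.23079702  0.29111859] [ 3.14121562e+00 -3.83133861e-04  1.57033410e+00] [-5.31108628e-01 -1.22063906e-01  1.82467724e+00  5.25828118e-04
  1.43884806e+00 -5.30715471e-01]
[[0.0, -0.958, -0.286, 0.072], [1.0, 0.0, 0.001, -0.001], [-0.001, -0.286, 0.958, -0.125], [0.0, 0.0, 0.0, 1.0]]
new_pad_tab 0.94 [303.8, 174.0, 366.1, 206.3] [ 0.516 -0.26   0.049]
new_pad_tab 0.79 [316.9, 280.7, 367.8, 334.6] [ 0.529 -0.424  0.04 ]
new_pad_tab 0.75 [379.6, 27.2, 453.7, 60.2] [ 0.595 -0.111  0.037]
new_pad_tab 0.6 [404.0, 121.0, 478.3, 156.0] [ 0.634 -0.21   0.036]
worn_pad_tab 0.78 [236.7, 178.5, 291.4, 213.6] [ 0.437 -0.271  0.051]
carton 0.61 [207.6, 107.9, 381.2, 256.0] [ 0.476 -0.25   0.034]
new_pad_lining 0.89 [408.5, 122.6, 480.3, 156.1] [ 0.633 -0.21   0.036]
new_pad_lining 0.75 [305.0, 170.5, 365.1, 203.9] [ 0.516 -0.26   0.049]
new_pad_lining 0.71 [381.8, 22.8, 453.1, 61.2] [ 0.595 -0.111  0.037]
new_pad_lining 0.64 [318.3, 282.9, 367.9, 330.0] [ 0.529 -0.424  0.039]
```

View pics/w1.png

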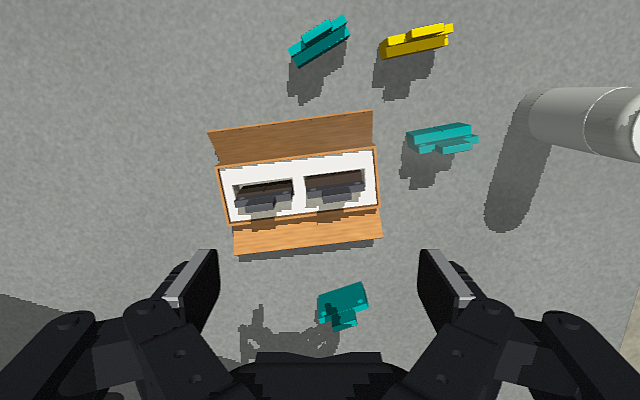

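```bash
python3 - <<'E'
import cv2
a=cv2.imread('pics/w1.png')[140:240,210:385]
cv2.imwrite('pics/w1c.png',cv2.resize(a,None,fx=4.5,fy=4.5,interpolation=cv2.INTER_CUBIC))
E
```

```text
(no output)
```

View pics/w1c.png

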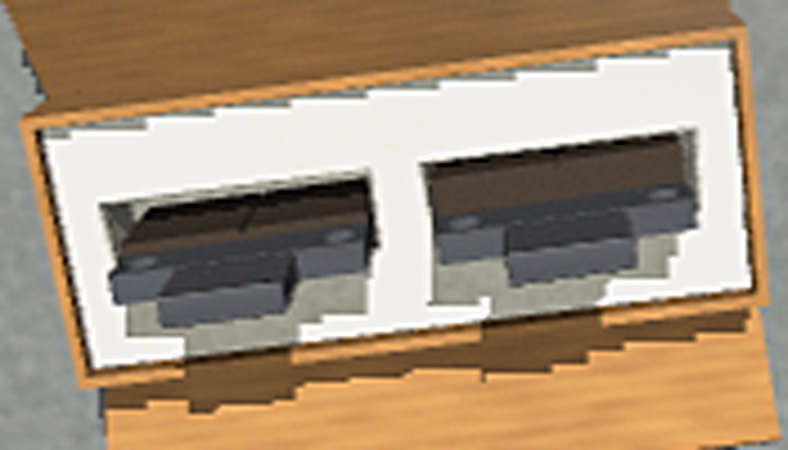

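```bash
cat > ana.py <<'E'
from h import *
c=dict(np.load('w1.npz'));P=cloud(c).reshape(-1,3);P=P[c['depth'].ravel()>0]
C=np.array([.477,-.265]);
m=(abs(P[:,2]-.036)<.003)&(np.hypot(*(P[:,:2]-C).T)<.12);print(m.sum())
rect=cv2.minAreaRect(P[m,:2].astype(np.float32)*1000);print('insert',rect)
m=(P[:,2]>.068)&(np.hypot(*(P[:,:2]-C).T)<.12)
Q=P[m];import scipy.cluster.vq as v
for s in(Q[:,0]<.477,Q[:,0]>=.477):
    q=Q[s];print('tab',len(q),q.mean(0),q.min(0),q.max(0),cv2.minAreaRect(q[:,:2].astype(np.float32)*1000))
    t=q[q[:,2]>.079];print(len(t),t.mean(0),cv2.minAreaRect(t[:,:2].astype(np.float32)*1000))
a=np.radians(8);ex=np.array([np.cos(a),np.sin(a)]);ey=np.array([-ex[1],ex[0]])
for cx in(-.042,.042):
  L=np.stack([(P[:,:2]-C)@ex-cx,(P[:,:2]-C)@ey],1)
  for x0 in(-.024,.024):
    b=abs(L[:,0]-x0)<.004
    print(cx,x0,[(round(y*1e3),(np.percentile(P[b&(abs(L[:,1]-y)<.0015),2],[20,90])*1e3).round().tolist()) for y in np.arange(-.02,.022,.003) if (b&(abs(L[:,1]-y)<.0015)).sum()>2])
E
python3 ana.py
```

```text
8837
insert ((475.63287353515625, -265.8846740722656), (184.75025939941406, 154.85765075683594), 7.481135368347168)
tab 19855 [ 0.44777488 -0.22329747  0.33631274] [ 0.42136145 -0.28072956  0.06800214] [ 0.47699089 -0.21294128  0.36672461] ((449.2086181640625, -246.86837768554688), (69.78280639648438, 53.42341613769531), 87.63623809814453)
19759 [ 0.44782248 -0.22306293  0.33758998] ((449.2086181640625, -246.86837768554688), (69.78280639648438, 53.42341613769531), 87.63623809814453)
tab 28502 [ 0.5324695  -0.22191879  0.34258715] [ 0.4770036  -0.26949575  0.06806955] [ 0.57216033 -0.20987047  0.37015847] ((524.8665161132812, -239.47332763671875), (95.08426666259766, 59.61220169067383), 0.7370032668113708)
28417 [ 0.53251901 -0.22180219  0.34339196] ((524.8665161132812, -239.47332763671875), (95.08426666259766, 59.61220169067383), 0.7370032668113708)
-0.042 -0.024 [(-8, [59.0, 60.0]), (-5, [59.0, 60.0]), (-2, [48.0, 60.0]), (1, [20.0, 44.0]), (4, [7.0, 36.0]), (13, [35.0, 36.0]), (16, [35.0, 36.0]), (19, [35.0, 37.0])]
-0.042 0.024 [(-20, [34.0, 36.0]), (-17, [35.0, 36.0]), (-8, [59.0, 60.0]), (-5, [59.0, 60.0]), (-2, [47.0, 60.0]), (1, [22.0, 45.0]), (4, [7.0, 38.0]), (10, [34.0, 36.0]), (13, [35.0, 36.0]), (16, [35.0, 36.0]), (19, [35.0, 36.0])]
0.042 -0.024 [(-20, [35.0, 36.0]), (-17, [35.0, 36.0]), (-8, [59.0, 60.0]), (-5, [59.0, 60.0]), (-2, [45.0, 60.0]), (1, [43.0, 44.0]), (4, [43.0, 44.0]), (7, [32.0, 44.0]), (10, [34.0, 42.0]), (13, [35.0, 36.0]), (16, [35.0, 36.0]), (19, [35.0, 36.0])]
0.042 0.024 [(-20, [35.0, 36.0]), (-17, [35.0, 36.0]), (-8, [59.0, 60.0]), (-5, [59.0, 60.0]), (-2, [47.0, 60.0]), (1, [43.0, 44.0]), (4, [43.0, 44.0]), (7, [42.0, 44.0]), (10, [35.0, 43.0]), (13, [36.0, 311.0]), (16, [292.0, 313.0]), (19, [292.0, 315.0])]
```

```bash
cat >> ana.py <<'E'
print('----')
a=np.radians(7.8);ex=np.array([np.cos(a),np.sin(a)]);ey=np.array([-ex[1],ex[0]])
for z0,z1 in((.08,.088),(.056,.062),(.0425,.0455)):
  m=(P[:,2]>z0)&(P[:,2]<z1)&(P[:,0]>.48)&(np.hypot(*(P[:,:2]-C).T)<.09)
  q=P[m];r_=cv2.minAreaRect(q[:,:2].astype(np.float32)*1000);L=(q[:,:2]-C)@np.stack([ex,ey],1)
  print(len(q),q.mean(0).round(4),r_,np.percentile(L,[1,50,99],axis=0).round(4).tolist())
  u,s,vt=np.linalg.svd(q[:,:2]-q[:,:2].mean(0),full_matrices=False);print(np.degrees(np.arctan2(vt[0,1],vt[0,0])))
E
python3 ana.py | sed -n '/----/,$p'
python3 - <<'E'
from h import *
c=cap('side');P=cloud(c);
c2=cap('scene');P2=cloud(c2)
for n,p in(('side',P),('scene',P2)):
  p=p.reshape(-1,3);m=(p[:,2]>.2)&(p[:,2]<.28)&(np.hypot(p[:,0]-.52,p[:,1]-.23)<.12);q=p[m]
  print(n,len(q),q.min(0),q.max(0),cv2.minAreaRect(q[:,:2].astype(np.float32)*1000))
  m=(p[:,2]>.004)&(p[:,2]<.02)&(np.hypot(p[:,0]-.5,p[:,1]-.21)<.16);q=p[m]
  print('base',len(q),q.min(0),q.max(0),cv2.minAreaRect(q[:,:2].astype(np.float32)*1000))
E
```

```text
----
232 [ 0.5172 -0.2641  0.0831] ((517.2545776367188, -264.6591491699219), (29.7473087310791, 8.691482543945312), 8.476451873779297) [[0.0254, -0.0089], [0.0399, -0.0044], [0.0545, -0.0009]]
-172.65052372700083
277 [ 0.5177 -0.2636  0.0591] ((517.3675537109375, -264.45025634765625), (63.970523834228516, 8.541346549987793), 8.51185417175293) [[0.0086, -0.0092], [0.0431, -0.0038], [0.0715, -0.0006]]
-171.37697423773204
456 [ 0.5163 -0.2559  0.0436] ((515.9783935546875, -255.85519409179688), (63.706424713134766, 10.83323860168457), 8.532378196716309) [[0.0085, -0.0016], [0.0403, 0.0037], [0.0712, 0.0091]]
-171.62977553339405
side 1032 [0.42197526 0.15873619 0.20011158] [0.56709423 0.33677457 0.25839028] ((503.55194091796875, 252.80519104003906), (166.3463134765625, 112.75818634033203), 63.320167541503906)
base 643 [0.35765541 0.08023119 0.00401838] [0.65069186 0.35149878 0.01996101] ((510.0133361816406, 194.2482147216797), (240.372802734375, 286.9798889160156), 68.71760559082031)
scene 1925 [0.42725501 0.16087964 0.20009504] [0.57869905 0.33799579 0.26406313] ((510.9310302734375, 251.89280700683594), (163.60203552246094, 120.04694366455078), 63.15631103515625)
base 2163 [0.3486646  0.05062386 0.0040023 ] [0.65982545 0.36909253 0.01992384] ((501.4622802734375, 209.81317138671875), (318.299072265625, 299.0706787109375), 70.9114990234375)
```

Right pad in the carton at (335,188) is the new one: its lining step at 44 mm height is 10 mm thick, towards +y. The one at (263,195) has only 3 mm and is the worn pad. The teal and yellow ones are look-alikes. Going above the right one.

Call:
{"method": "step_arm", "body": {"commands": [[-0.7,0.4,2,1.19,8.5],[-1.4,0.8,4,2.38,8.5],[-2,1.2,6,3.57,8.5],[-2.7,1.5,8,4.76,8.5],[-3.35,1.83,10,5.95,8.5]]}}

```text
time_s: 2.5
tool_pos: [0.5176, -0.2644, 0.1901]
eef_rot: [3.141, 0.0, 0.942]
wrist_force: [0.2, 0.5, -0.5]
gripper_width: 0.0851
gripper_force: 0.0
```

Call:
{"method": "step_arm", "body": {"commands": [[0,0,0,1.19,8.5],[0,0,0,2.38,8.5],[0,0,0,3.57,8.5],[0,0,0,4.76,8.5],[0,0,0,5.95,8.5]]}}

```text
time_s: 2.92
tool_pos: [0.5174, -0.2641, 0.1909]
eef_rot: [-3.141, 0.0, 0.319]
wrist_force: [0.3, 0.1, 1.2]
gripper_width: 0.0852
gripper_force: 0.0
```

Call:
{"method": "step_arm", "body": {"commands": [[0,0,0,1.1,8.5],[0,0,0,1.68,8.5],[0,0,0,1.68,8.5],[0,0,0,1.68,8.5],[0,0,0,1.68,8.5]]}}

```text
time_s: 3.33
tool_pos: [0.5173, -0.2643, 0.191]
eef_rot: [3.142, 0.0, 0.15]
wrist_force: [0.0, 0.1, 0.4]
gripper_width: 0.0849
gripper_force: 0.0
```

```bash
python3 - <<'E'
from h import *
s=r.sense();print(s['tool_pos'],np.degrees(s['eef_rot']),s['qpos'])
c=cap('wrist');save('w2',c);P=cloud(c).reshape(-1,3);G=T_of(s);g=(P-G[:3,3])@G[:3,:3]
for z0,z1 in((.08,.088),(.056,.062),(.0425,.0455)):
  m=(P[:,2]>z0)&(P[:,2]<z1)&(np.hypot(P[:,0]-.517,P[:,1]+.262)<.045)
  q=P[m];print(len(q),q[:,2].mean(),cv2.minAreaRect(q[:,:2].astype(np.float32)*1000), (np.percentile(g[m],[1,50,99],axis=0)*1e3).round(1).tolist())
E
```

```text
[ 0.517304   -0.2642949   0.19104816] [1.79999981e+02 1.70019597e-03 8.62277464e+00] [-5.64727923e-01  1.53312128e-02  1.86299370e+00 -2.06752477e-05
  1.26328993e+00  8.55578854e-01]
446 0.08316876979097249 ((517.1920166015625, -264.685302734375), (30.106468200683594, 7.33381986618042), 8.789621353149414) [[-15.0, -3.2, 106.2], [0.2, 0.4, 107.9], [14.5, 4.1, 110.0]]
325 0.05932170188330594 ((517.2264404296875, -265.1683349609375), (63.90165710449219, 7.337977409362793), 8.561325073242188) [[-31.9, -2.8, 129.8], [19.7, 1.2, 131.7], [31.6, 4.5, 134.2]]
743 0.043462334529839414 ((516.153564453125, -257.0952453613281), (63.84817123413086, 12.883986473083496), 7.83431339263916) [[-31.3, -13.3, 146.1], [2.2, -8.7, 147.6], [31.0, -3.7, 148.5]]
```

View pics/w2.png

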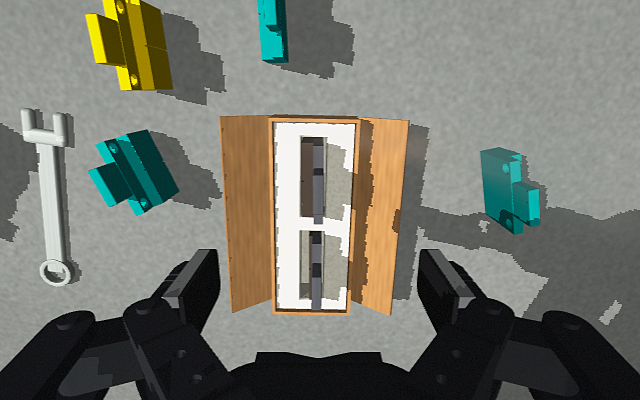

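Call:
{"method": "step_arm", "body": {"commands": [[0,0.04,3.5,0,8.5],[0,0.04,7,0,8.5],[0,0.04,10,0,8.5],[0,0.04,12,0,8.5],[0,0.04,12.3,0,8.5]]}}

```text
time_s: 3.8
tool_pos: [0.5142, -0.263, 0.0629]
eef_rot: [-3.136, 0.007, 0.149]
wrist_force: [0.1, 0.3, -0.2]
gripper_width: 0.0853
gripper_force: 0.0
```

Call:
{"method": "step_arm", "body": {"commands": [[0,0,0,0,5],[0,0,0,0,3],[0,0,0,0,1.5],[0,0,0,0,0.4],[0,0,0,0,0.4]], "squeeze": 70}}

```text
time_s: 4.22
tool_pos: [0.5182, -0.2655, 0.07]
eef_rot: [3.139, -0.002, 0.149]
wrist_force: [-1.1, 0.6, -0.4]
gripper_width: 0.0249
gripper_force: 0.0
```

Call:
{"method": "step_arm", "body": {"commands": [[0,0,0,0,0.4],[0,0,0,0,0.4],[0,0,0,0,0.4],[0,0,0,0,0.4],[0,0,0,0,0.4]]}}

```text
time_s: 4.63
tool_pos: [0.5179, -0.2651, 0.0692]
eef_rot: [3.141, -0.001, 0.149]
wrist_force: [-1.1, 1.2, 6.2]
gripper_width: 0.0069
gripper_force: 69.3
```

Call:
{"method": "step_arm", "body": {"commands": [[0,0,-2,0,0.4],[0,0,-5,0,0.4],[0,0,-8,0,0.4],[0,0,-11,0,0.4],[0,0,-14,0,0.4]]}}

```text
time_s: 5.05
tool_pos: [0.5162, -0.2644, 0.2077]
eef_rot: [-3.14, 0.002, 0.149]
wrist_force: [0.4, -0.3, -3.2]
gripper_width: 0.007
gripper_force: 69.1
```

Call:
{"method": "step_arm", "body": {"commands": [[0,0,-3,0,0.4],[0,0,-6,0,0.4],[0,0,-9,0,0.4],[0,0,-12,0,0.4],[0,-1,-15,0,0.4]]}}

```text
time_s: 5.47
tool_pos: [0.5151, -0.2557, 0.3575]
eef_rot: [-3.141, 0.003, 0.147]
wrist_force: [0.5, 0.4, -3.0]
gripper_width: 0.0071
gripper_force: 69.2
```

Call:
{"method": "step_arm", "body": {"commands": [[0,-3.5,0,0,0.4],[0,-7,0,0,0.4],[0,-10.5,0,0,0.4],[0,-14,0,0,0.4],[-0.5,-17.5,0,0,0.4]]}}

```text
time_s: 5.88
tool_pos: [0.4842, -0.0812, 0.3562]
eef_rot: [-3.141, 0.002, 0.148]
wrist_force: [1.0, 0.5, -3.5]
gripper_width: 0.0067
gripper_force: 69.2
```

Call:
{"method": "step_arm", "body": {"commands": [[0,-3.5,0,0,0.4],[0,-7,0,0,0.4],[0,-10.5,0,0,0.4],[0,-14,0,0,0.4],[-0.5,-17.5,0,0,0.4]]}}

```text
time_s: 6.3
tool_pos: [0.4532, 0.0911, 0.3564]
eef_rot: [3.142, 0.002, 0.148]
wrist_force: [0.8, 0.1, -2.1]
gripper_width: 0.0071
gripper_force: 69.2
```

Call:
{"method": "step_arm", "body": {"commands": [[0,-3.5,0,0,0.4],[0,-7,0,0,0.4],[0,-10.5,0,0,0.4],[-0.5,-14,0,0,0.4],[-0.9,-17,0,0,0.4]]}}

```text
time_s: 6.72
tool_pos: [0.4186, 0.2582, 0.3564]
eef_rot: [3.141, 0.002, 0.15]
wrist_force: [0.5, -0.7, -2.7]
gripper_width: 0.0068
gripper_force: 69.3
```

Call:
{"method": "step_arm", "body": {"commands": [[0,0,0,1,0.4],[0,0,0,2,0.4],[0,0,0,3,0.4],[0,0,0,4,0.4],[0,0,0,5,0.4]]}}

```text
time_s: 7.13
tool_pos: [0.4194, 0.2563, 0.3563]
eef_rot: [3.139, 0.002, -0.38]
wrist_force: [0.3, 0.4, -2.7]
gripper_width: 0.0069
gripper_force: 69.8
```

Call:
{"method": "step_arm", "body": {"commands": [[0,0,0,0.93,0.4],[0,0,0,0.93,0.4],[0,0,0,0.93,0.4],[0,0,0,0.93,0.4],[0,0,0,0.93,0.4]]}}

```text
time_s: 7.55
tool_pos: [0.4198, 0.2563, 0.3576]
eef_rot: [3.141, 0.0, -0.471]
wrist_force: [-0.3, 0.0, -3.0]
gripper_width: 0.0069
gripper_force: 69.8
```

```bash
python3 - <<'E'
from h import *
s=r.sense();print(s['tool_pos'],np.degrees(s['eef_rot']),s['qpos'],s['gripper_width'],s['gripper_force'])
c=cap('wrist');save('w3',c);np.savez('w3.npz',**{k:c[k] for k in['color','depth','K','M']},T=T_of(s))
E
```

```text
[0.41982696 0.25633583 0.35760856] [ 1.79964904e+02  2.17602973e-02 -2.69865986e+01] [ 4.39016480e-01 -2.77554950e-01  1.84798818e+00 -7.60875508e-05
  1.57187613e+00  2.48081764e+00] 0.00693562077803051 69.8387772962451
```

View pics/w3.png

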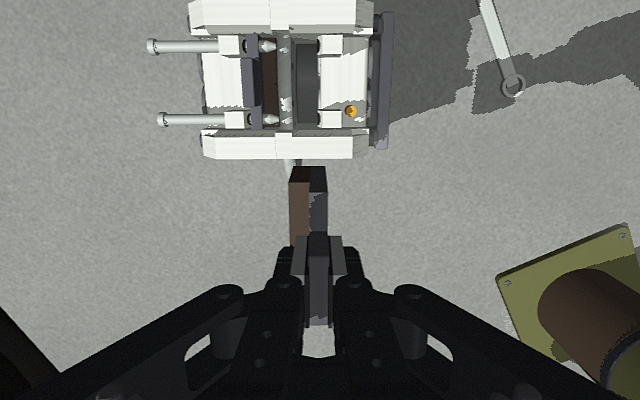

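```bash
cat > an3.py <<'E'
from h import *
import sys
c=dict(np.load(sys.argv[1]));P=cloud(c);T=c['T'];g=((P-T[:3,3])@T[:3,:3])*1e3; z=P[...,2]*1e3
np.set_printoptions(linewidth=250,suppress=True)
# tool frame; fu = -tool y = pad +y (towards disc), x = tool x
X=g[...,0];Y=-g[...,1];ok=(c['depth']>0)
m=ok&(z>224)&(z<232)&(X>20)
# pins outer part
pm=m&(Y>40)
q=np.stack([X[pm],Y[pm],z[pm]],1);print('pins',len(q))
med=np.median(q[:,0])
for sgn in(-1,1):
    k=q[(q[:,0]-med)*sgn>0];
    if len(k)>5:
        b=np.round(k[:,1]/4)*4
        mids=[(y,(np.percentile(k[b==y,0],[2,98])).mean(),k[b==y,2].max()) for y in np.unique(b) if (b==y).sum()>5]
        mids=np.array(mids);pf=np.polyfit(mids[:,0],mids[:,1],1);print(sgn,mids.round(1).tolist(),'yaw dev deg',np.degrees(np.arctan(pf[0])))
# raster map
xs=np.arange(30,160,3);ys=np.arange(-80,100,4)
H=np.full((len(xs),len(ys)),0)
for i,x in enumerate(xs):
    for j,y in enumerate(ys):
        k=ok&(abs(X-x)<1.5)&(abs(Y-y)<2)&(z<262)
        if k.sum()>1:H[i,j]=np.median(z[k])
print('ys',ys.tolist())
for i in range(len(xs)):print(xs[i],' '.join('%3d'%v for v in H[i]))
E
python3 an3.py w3.npz
```

```text
pins 2974
-1 [[40.0, 70.0, 232.0], [44.0, 69.5, 232.0], [48.0, 69.8, 232.0], [52.0, 69.8, 232.0], [56.0, 69.1, 231.9], [60.0, 68.9, 232.0], [64.0, 68.9, 232.0], [68.0, 65.1, 232.0], [72.0, 70.0, 231.6], [76.0, 68.9, 231.7], [80.0, 46.8, 232.0], [84.0, 61.3, 230.4], [88.0, 73.1, 230.6], [92.0, 73.1, 231.0], [96.0, 73.1, 230.2], [100.0, 73.1, 230.4], [104.0, 73.1, 230.1], [108.0, 73.1, 230.6], [112.0, 72.3, 231.6], [116.0, 72.3, 231.5]] yaw dev deg 3.1079346911274817
1 [[40.0, 105.0, 231.9], [44.0, 105.2, 232.0], [48.0, 105.5, 232.0], [52.0, 105.1, 232.0], [56.0, 105.6, 231.8], [60.0, 105.4, 232.0], [64.0, 109.0, 231.9], [68.0, 105.2, 231.8], [72.0, 105.3, 231.8], [76.0, 106.2, 231.8], [80.0, 113.8, 232.0], [84.0, 114.0, 231.3], [88.0, 110.0, 230.7], [92.0, 101.7, 230.7], [96.0, 101.6, 231.0], [100.0, 101.7, 230.5], [104.0, 101.7, 230.8], [108.0, 101.7, 230.7], [112.0, 102.5, 231.7], [116.0, 102.7, 231.9]] yaw dev deg -2.843739934121794
ys [-80, -76, -72, -68, -64, -60, -56, -52, -48, -44, -40, -36, -32, -28, -24, -20, -16, -12, -8, -4, 0, 4, 8, 12, 16, 20, 24, 28, 32, 36, 40, 44, 48, 
[... 7419 characters left out ...]
   0   0   0   0   0   0   0   0   0   0   0   0   0   0   0   0   0   0   0   0   0   0   0   0   0   0   0   0   0   0   0   0   0   0   0   0   0
153   0   0   0   0   0   0   0   0   0   0   0   0   0   0   0   0   0   0   0   0   0   0   0   0   0   0   0   0   0   0   0   0   0   0   0   0   0   0   0   0   0   0   0   0   0
156   0   0   0   0   0   0   0   0   0   0   0   0   0   0   0   0   0   0   0   0   0   0   0   0   0   0   0   0   0   0   0   0   0   0   0   0   0   0   0   0   0   0   0   0   0
159   0   0   0   0   0   0   0   0   0   0   0   0   0   0   0   0   0   0   0   0   0   0   0   0   0   0   0   0   0   0   0   0   0   0   0   0   0   0   0   0   0   0   0   0   0
```

```bash
cat > an4.py <<'E'
from h import *
import sys
c=dict(np.load(sys.argv[1]));P=cloud(c);T=c['T'];g=((P-T[:3,3])@T[:3,:3])*1e3; z=P[...,2]*1e3
X=g[...,0].ravel();Y=-g[...,1].ravel();z=z.ravel();ok=(c['depth'].ravel()>0)&(X>15)
pc=lambda a:np.percentile(a,[1,50,99]).round(1).tolist() if len(a) else None
x0=float(sys.argv[2]) if len(sys.argv)>2 else 77; y0=float(sys.argv[3]) if len(sys.argv)>3 else 6.5
for s in(-1,1):
    k=ok&(z>225)&(z<231)&(Y>y0+80)&(Y<y0+105)&(abs(X-x0-25*s)<6);a=np.polyfit(Y[k],X[k],1)
    print('pin',s,k.sum(),pc(X[k]),'mean',X[k].mean(),'slope deg',np.degrees(np.arctan(a[0])))
k=ok&(z>253)&(z<262)&(abs(X-x0)<25)&(abs(Y-y0-39)<12)
print('fitted tab',k.sum(),pc(X[k]),pc(Y[k]),cv2.minAreaRect(np.stack([X[k],Y[k]],1).astype(np.float32)))
for s in(-1,1):
    k=ok&(z>229.5)&(z<235)&(abs(X-x0-25*s)<5)&(Y<y0+12)&(Y>y0-30);print('lug',s,k.sum(),pc(X[k]),pc(Y[k]))
    k=ok&(z>205)&(z<209)&(abs(X-x0)<15)&(Y<y0+12)&(Y>y0-30);print('dip Y',pc(Y[k]))
    k=ok&(z>234.7)&(z<238)&(s*(X-x0)>20)&(abs(Y-y0-5)<8)&(abs(X-x0)<60);print('wall top',s,pc(X[k]),pc(z[k]))
    for zz in(228,220,212):
        k=ok&(abs(z-zz)<4)&(s*(X-x0)>30)&(abs(Y-y0-5)<8)&(abs(X-x0)<45);print('  wall z',zz,k.sum(),pc(X[k]))
k=ok&(z>140)&(z<170)&(abs(X-x0)<45)&(abs(Y-y0-5)<18);print('slot gap',k.sum(),pc(X[k]),pc(Y[k]))
# pad in hand
X=g[...,0].ravel();zt=g[...,2].ravel();ok=(c['depth'].ravel()>0)&(abs(Y)<25)&(abs(X)<40)&(zt>10)&(zt<75)
for lo in range(-2,75,6):
    k=ok&(zt>=lo)&(zt<lo+6);print('pad ztool',lo,k.sum(),pc(X[k]),pc(Y[k]))
E
python3 an4.py w3.npz
```

```text
pin -1 372 [48.2, 52.0, 55.5] mean 51.985676994979414 slope deg -0.05539664061143042
pin 1 433 [97.9, 101.1, 105.0] mean 101.27413876249182 slope deg -0.3403527453405403
fitted tab 643 [62.5, 77.3, 91.5] [39.8, 43.6, 47.8] ((76.99659729003906, 43.87495040893555), (8.258075714111328, 29.203657150268555), 89.79490661621094)
lug -1 307 [47.3, 52.2, 56.7] [-17.6, -10.3, -1.0]
dip Y [-23.3, -13.3, -3.2]
wall top -1 [24.4, 32.6, 41.2] [234.9, 236.3, 237.7]
  wall z 228 82 [42.1, 43.3, 44.3]
  wall z 220 28 [43.3, 44.2, 44.3]
  wall z 212 21 [44.0, 44.2, 44.3]
lug 1 379 [97.2, 102.0, 106.8] [-17.3, -9.7, -0.3]
dip Y [-23.3, -13.3, -3.2]
wall top 1 [113.2, 121.2, 128.4] [234.8, 236.3, 237.8]
  wall z 228 116 [110.0, 111.0, 112.5]
  wall z 220 42 [110.0, 110.2, 110.5]
  wall z 212 32 [110.1, 110.2, 111.0]
slot gap 1835 [42.7, 79.3, 113.1] [-0.9, 9.8, 19.6]
pad ztool -2 0 None None
pad ztool 4 0 None None
pad ztool 10 539 [6.0, 21.8, 32.0] [-15.3, -1.0, 11.6]
pad ztool 16 64 [31.4, 31.6, 32.1] [-5.0, -1.5, 2.5]
pad ztool 22 1215 [0.8, 19.3, 31.8] [-3.3, 8.1, 12.8]
pad ztool 28 119 [31.3, 31.7, 32.0] [-4.8, 3.3, 12.6]
pad ztool 34 111 [31.3, 31.6, 31.9] [-5.0, 3.8, 12.6]
pad ztool 40 92 [31.4, 31.7, 32.0] [-4.7, 4.1, 12.6]
pad ztool 46 91 [31.4, 31.6, 31.9] [-4.7, 4.2, 12.6]
pad ztool 52 80 [31.3, 31.7, 31.9] [-4.8, 4.4, 12.7]
pad ztool 58 52 [31.3, 31.6, 31.9] [-4.9, 3.7, 12.8]
pad ztool 64 0 None None
pad ztool 70 0 None None
```

```bash
python3 - <<'E'
from h import *
c=dict(np.load('w3.npz'));P=cloud(c);T=c['T'];g=((P-T[:3,3])@T[:3,:3]).reshape(-1,3)*1e3
X,Y,Z=g[:,0],-g[:,1],g[:,2]
pc=lambda a:(len(a),np.percentile(a,[1,5,50,95,99]).round(1).tolist())
k=(X>18)&(X<30)&(Y>7)&(Y<11.5)&(Z<40)&(Z>5);print('lining top',pc(Z[k]))
k=(X>18)&(X<30)&(Y>-4)&(Y<1.5)&(Z<40)&(Z>2);print('plate top',pc(Z[k]))
k=(X>30.5)&(X<33)&(Y>-6)&(Y<14)&(Z>2)&(Z<90);print('end face',pc(Z[k]))
k=(X>2)&(X<14)&(Y>-4)&(Y<1.5)&(Z<0)&(Z>-25);print('tab top',pc(Z[k]))
E
```

```text
lining top (223, [24.8, 25.0, 25.9, 26.9, 27.2])
plate top (357, [8.6, 9.0, 9.9, 10.8, 11.4])
end face (879, [9.2, 10.4, 33.3, 58.3, 61.1])
tab top (433, [-15.2, -14.9, -14.0, -13.1, -12.6])
```

Call:
{"method": "step_arm", "body": {"commands": [[2,0,0,-0.06,0.4],[4.5,-0.2,0,-0.06,0.4],[6.5,-0.4,0,-0.06,0.4],[7.5,-0.56,0,-0.06,0.4],[7.72,-0.56,0,-0.06,0.4]]}}

```text
time_s: 8.02
tool_pos: [0.4923, 0.2257, 0.3576]
eef_rot: [3.141, 0.001, -0.467]
wrist_force: [-1.1, -0.2, -3.6]
gripper_width: 0.0072
gripper_force: 69.9
```

Call:
{"method": "step_arm", "body": {"commands": [[0,0,0,0,0.4],[0,0,0,0,0.4],[0,0,0,0,0.4],[0,0,0,0,0.4],[0,0,0,0,0.4]]}}

```text
time_s: 8.43
tool_pos: [0.4907, 0.2267, 0.3583]
eef_rot: [-3.141, -0.0, -0.465]
wrist_force: [-0.1, -0.4, -4.2]
gripper_width: 0.0071
gripper_force: 69.9
```

```bash
python3 - <<'E'
from h import *
s=r.sense();print(s['tool_pos'],np.degrees(s['eef_rot']),s['wrist_force'],s['torque'])
c=cap('wrist');save('w4',c);np.savez('w4.npz',**{k:c[k] for k in['color','depth','K','M']},T=T_of(s))
E
python3 an4.py w4.npz 0 5.6 | head -20
```

```text
[0.49065875 0.22667784 0.35829702] [-1.79983362e+02 -1.00145032e-02 -2.66509226e+01] [-0.13672229 -0.37630948 -4.18720687] [ 0.03351201  0.00586611 -0.01337295]Traceback (most recent call last):
  File "an4.py", line 8, in <module>
    k=ok&(z>225)&(z<231)&(Y>y0+80)&(Y<y0+105)&(abs(X-x0-25*s)<6);a=np.polyfit(Y[k],X[k],1)
                                                                   ~~~~~~~~~~^^^^^^^^^^^^^
    raise TypeError("expected non-empty vector for x")
TypeError: expected non-empty vector for x
```

View pics/w4.png

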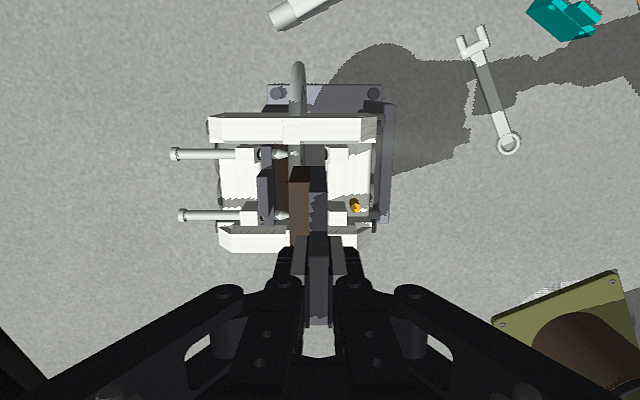

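Call:
{"method": "step_arm", "body": {"commands": [[0,0,1.5,0,0.4],[0,0,3,0,0.4],[0,0,4.5,0,0.4],[0,0,5,0,0.4],[0,0,5,0,0.4]]}}

```text
time_s: 8.9
tool_pos: [0.49, 0.226, 0.3049]
eef_rot: [3.138, 0.003, -0.466]
wrist_force: [-0.1, 0.5, -3.0]
gripper_width: 0.0074
gripper_force: 69.6
```

Call:
{"method": "step_arm", "body": {"commands": [[0,0,0,0,0.4],[0,0,0,0,0.4],[0,0,0,0,0.4],[0,0,0,0,0.4],[0,0,0,0,0.4]]}}

```text
time_s: 9.32
tool_pos: [0.4915, 0.2264, 0.3089]
eef_rot: [-3.141, -0.001, -0.466]
wrist_force: [0.4, 0.1, -2.8]
gripper_width: 0.007
gripper_force: 69.7
```

```bash
sed -i 's/&(X>15)$/\&(X>-200)/; s/;a=np.polyfit(Y\[k\],X\[k\],1)/;a=np.polyfit(Y[k],X[k],1) if k.sum()>5 else [0]/' an4.py
python3 - <<'E'
from h import *
s=r.sense();print(s['tool_pos'],np.degrees(s['eef_rot']),s['wrist_force'],s['torque'])
c=cap('wrist');save('w5',c);np.savez('w5.npz',**{k:c[k] for k in['color','depth','K','M']},T=T_of(s))
E
echo W4;python3 an4.py w4.npz 0 -1 ; echo W5;python3 an4.py w5.npz 0 -1
```

```text
[0.49147662 0.22639787 0.30888596] [-1.79945443e+02 -5.17168842e-02 -2.67004729e+01] [ 0.36539774  0.09933862 -2.78974549] [-0.00935641  0.02814179 -0.01259899]
W4
pin -1 294 [-27.2, -23.1, -20.2] mean -23.348854356302184 slope deg -0.15562259933139433
pin 1 328 [22.5, 26.6, 29.5] mean 26.250439991609475 slope deg 0.03176211408234194
fitted tab 492 [-13.8, 1.5, 15.6] [34.0, 37.8, 41.9] ((0.7763872146606445, 37.943416595458984), (29.868009567260742, 8.06672477722168), 0.2853730618953705)
lug -1 222 [-29.9, -24.9, -20.2] [-23.2, -16.0, -8.9]
dip Y [-30.8, -20.3, -9.3]
wall top -1 None None
  wall z 228 0 None
  wall z 220 0 None
  wall z 212 0 None
lug 1 278 [20.1, 25.2, 29.8] [-23.3, -15.9, -6.2]
dip Y [-30.8, -20.3, -9.3]
wall top 1 [37.5, 45.5, 53.3] [234.9, 236.3, 237.7]
  wall z 228 42 [34.1, 34.4, 35.9]
  wall z 220 0 None
  wall z 212 0 None
slot gap 485 [2.8, 12.7, 22.6] [-6.7, 3.0, 13.5]
pad ztool -2 0 None None
pad ztool 4 0 None None
pad ztool 10 557 [6.1, 22.3, 31.9] [-14.4, -1.0, 11.0]
pad ztool 16 64 [31.3, 31.7, 32.0] [-5.0, -1.3, 2.7]
pad ztool 22 1212 [0.4, 19.1, 31.8]
[... 1050 characters left out ...]
  wall z 220 0 None
  wall z 212 0 None
slot gap 210 [7.8, 16.0, 19.2] [-7.5, 3.2, 13.3]
pad ztool -2 0 None None
pad ztool 4 0 None None
pad ztool 10 568 [6.1, 21.8, 31.9] [-13.9, -1.0, 11.8]
pad ztool 16 64 [31.2, 31.6, 32.0] [-5.0, -1.0, 2.7]
pad ztool 22 1211 [0.7, 19.2, 31.9] [-3.2, 8.1, 12.8]
pad ztool 28 130 [4.2, 31.6, 32.0] [-4.8, 4.2, 12.8]
pad ztool 34 105 [31.3, 31.7, 31.9] [-5.0, 4.0, 12.7]
pad ztool 40 94 [31.3, 31.7, 32.0] [-4.6, 3.6, 12.7]
pad ztool 46 85 [31.4, 31.6, 31.9] [-4.3, 4.2, 12.7]
pad ztool 52 81 [31.3, 31.6, 31.9] [-4.8, 3.4, 12.8]
pad ztool 58 51 [31.4, 31.6, 31.9] [-4.9, 4.0, 12.7]
pad ztool 64 0 None None
pad ztool 70 752 [-20.0, 37.4, 39.9] [-24.1, -0.4, 24.5]
```

Call:
{"method": "step_arm", "body": {"commands": [[0,0,0,0,0.4],[0,0,0,0,0.4],[0,0,0,0,0.4],[0,0,0,0,0.4],[0,0,0,0,0.4]]}}

```text
time_s: 9.78
tool_pos: [0.4912, 0.2263, 0.308]
eef_rot: [3.142, 0.0, -0.466]
wrist_force: [0.7, 0.2, -3.1]
gripper_width: 0.0072
gripper_force: 69.7
```

```bash
python3 - <<'E'
from h import *
for i in range(4):
    s=r.sense();print(s['tool_pos'].round(5),np.degrees(s['eef_rot']).round(2))
    c=cap('wrist');T=T_of(s);P=cloud(c).reshape(-1,3);g=((P-T[:3,3])@T[:3,:3])*1e3;X,Y,z=g[:,0],-g[:,1],P[:,2]*1e3
    k=(z>253)&(z<262)&(abs(X)<25)&(abs(Y-38)<12);w=(z>234.7)&(z<238)&(X>20)&(X<60)&(abs(Y-4)<8)
    e=(g[:,2]>28)&(g[:,2]<60)&(X>29)&(X<34)&(Y>-7)&(Y<15)
    print('tab X,Y edges',np.percentile(X[k],[1,99]).round(2),np.percentile(Y[k],[1,99]).round(2),'wall X',np.percentile(X[w],[1,99]).round(2),'pad end',np.percentile(X[e],99).round(2),np.percentile(Y[e],[1,99]).round(2))
np.savez('w6.npz',**{k:c[k] for k in['color','depth','K','M']},T=T)
E
```

```text
[0.4912  0.2263  0.30803] [180.    0.  -26.7]
tab X,Y edges [-14.46  14.97] [34.12 42.07] wall X [36.85 52.65] pad end 31.99 [-4.85 12.77]
[0.4912  0.22631 0.30803] [180.    0.  -26.7]
tab X,Y edges [-14.16  14.99] [34.12 42.  ] wall X [36.22 52.65] pad end 32.01 [-4.85 12.75]
[0.4912  0.22632 0.30802] [180.    0.  -26.7]
tab X,Y edges [-14.23  14.99] [34.15 42.08] wall X [36.85 52.65] pad end 32.0 [-4.82 12.71]
[0.49119 0.22631 0.30803] [180.    0.  -26.7]
tab X,Y edges [-14.39  14.95] [34.06 42.04] wall X [36.23 52.65] pad end 32.02 [-4.81 12.71]
```

Call:
{"method": "step_arm", "body": {"commands": [[0.02,0.02,0.5,0,0.4],[0.02,0.02,1,0,0.4],[0.02,0.02,1.5,0,0.4],[0.02,0.02,2,0,0.4],[0.02,0.02,2.2,0,0.4]]}}

```text
time_s: 10.4
tool_pos: [0.4908, 0.2259, 0.2844]
eef_rot: [3.14, 0.002, -0.466]
wrist_force: [0.0, -0.4, -3.4]
gripper_width: 0.0069
gripper_force: 69.8
```

Call:
{"method": "step_arm", "body": {"commands": [[0,0,0.4,0,0.4],[0,0,0.8,0,0.4],[0,0,1.2,0,0.4],[0,0,1.6,0,0.4],[0,0,1.8,0,0.4]]}}

```text
time_s: 10.82
tool_pos: [0.4911, 0.226, 0.2673]
eef_rot: [3.141, 0.001, -0.466]
wrist_force: [0.6, -0.8, -3.6]
gripper_width: 0.007
gripper_force: 69.8
```

Call:
{"method": "step_arm", "body": {"commands": [[0,0,0.4,0,0.4],[0,0,0.8,0,0.4],[0,0,1.2,0,0.4],[0,0,1.5,0,0.4],[0,0,1.7,0,0.4]]}}

```text
time_s: 11.23
tool_pos: [0.4911, 0.226, 0.2504]
eef_rot: [3.141, 0.0, -0.466]
wrist_force: [-0.3, -0.6, -2.7]
gripper_width: 0.0068
gripper_force: 69.8
```

Call:
{"method": "step_arm", "body": {"commands": [[0,0,0.3,0,0.4],[0,0,0.6,0,0.4],[0,0,0.8,0,0.4],[0,0,0.88,0,0.4],[0,0,0.88,0,0.4]]}}

```text
time_s: 11.65
tool_pos: [0.4912, 0.226, 0.2419]
eef_rot: [3.141, 0.0, -0.466]
wrist_force: [-0.2, 0.1, -2.9]
gripper_width: 0.0072
gripper_force: 69.8
```

Call:
{"method": "step_arm", "body": {"commands": [[0,0,0,0,0.4],[0,0,0,0,0.4],[0,0,0,0,0.4],[0,0,0,0,0.4],[0,0,0,0,0.4]]}}

```text
time_s: 12.07
tool_pos: [0.4914, 0.2261, 0.2424]
eef_rot: [-3.141, -0.0, -0.466]
wrist_force: [0.1, -0.3, -3.3]
gripper_width: 0.007
gripper_force: 69.8
```

Call:
{"method": "step_arm", "body": {"commands": [[0,0,0,0,0.4],[0,0,0,0,0.4],[0,0,0,0,0.4],[0,0,0,0,0.4],[0,0,0,0,0.4]]}}

```text
time_s: 12.48
tool_pos: [0.4913, 0.2261, 0.2423]
eef_rot: [-3.142, 0.0, -0.466]
wrist_force: [-0.1, -0.0, -2.7]
gripper_width: 0.0069
gripper_force: 69.8
```

```bash
python3 - <<'E'
from h import *
s=r.sense();print(s['tool_pos'].round(5),np.degrees(s['eef_rot']).round(2),s['wrist_force'],s['torque'])
c=cap('wrist');T=T_of(s);np.savez('w7.npz',**{k:c[k] for k in['color','depth','K','M']},T=T)
P=cloud(c).reshape(-1,3);g=((P-T[:3,3])@T[:3,:3])*1e3;X,Y,Z,z=g[:,0],-g[:,1],g[:,2],P[:,2]*1e3
pc=lambda a:(len(a),np.percentile(a,[1,5,50,95,99]).round(1).tolist()) if len(a) else None
k=(z>253)&(z<262)&(abs(X)<18)&(abs(Y-38)<8);print('fitted tab',pc(X[k]),pc(Y[k]),pc(z[k]))
k=(z>253)&(z<262)&(abs(X)<18)&(abs(Y)<8);print('new tab',pc(X[k]),pc(Y[k]),pc(z[k]))
k=(X>17)&(X<31)&(Y>-4.5)&(Y<2.5)&(Z<30)&(Z>2);print('plate top',pc(X[k]),pc(Y[k]),pc(z[k]))
k=(X>17)&(X<31)&(Y>34.5)&(Y<41.5)&(z<245)&(z>225);print('fitted plate top',pc(X[k]),pc(Y[k]),pc(z[k]))
k=(X>17)&(X<40)&(Y>4.5)&(Y<11.5)&(z<230)&(z>205);print('lining',pc(X[k]),pc(Y[k]),pc(z[k]))
k=(X>17)&(X<40)&(Y>25)&(Y<31.5)&(z<230)&(z>205);print('fitted lining',pc(X[k]),pc(Y[k]),pc(z[k]))
im=c['color'][90:330,200:440,::-1];cv2.imwrite('pics/w7c.png',cv2.resize(im,None,fx=2.5,fy=2.5,interpolation=cv2.INTER_CUBIC))
c=cap('side');save('s7',c)
E
```

```text
[0.4913  0.22606 0.24228] [-180.     0.   -26.7] [-0.07758348 -0.04513296 -2.70874897] [-0.06083517  0.03879493  0.05753647]
fitted tab (828, [0.8, 2.2, 9.1, 14.7, 15.0]) (828, [34.2, 34.5, 38.1, 41.7, 42.2]) (828, [253.1, 253.7, 256.1, 257.1, 257.5])
new tab (2064, [-14.2, -12.0, 3.9, 14.0, 14.9]) (2064, [-7.4, -6.0, -1.1, 5.1, 7.3]) (2064, [253.4, 254.8, 256.5, 261.7, 262.0])
plate top (527, [17.2, 17.9, 24.1, 30.3, 30.9]) (527, [-4.4, -4.4, -1.0, 2.3, 2.4]) (527, [231.1, 231.3, 232.3, 233.4, 233.8])
fitted plate top (569, [17.2, 17.7, 24.2, 30.5, 30.9]) (569, [34.5, 34.6, 37.7, 41.2, 41.4]) (569, [225.8, 229.9, 232.3, 233.2, 233.7])
lining (403, [17.2, 17.7, 23.6, 29.4, 33.3]) (403, [4.5, 4.6, 7.9, 11.1, 11.4]) (403, [215.0, 215.4, 216.4, 217.8, 229.0])
fitted lining (391, [17.1, 17.9, 26.2, 28.9, 33.2]) (391, [25.1, 25.4, 28.3, 31.2, 31.4]) (391, [215.5, 215.9, 227.2, 229.5, 229.9])
```

View pics/w7c.png

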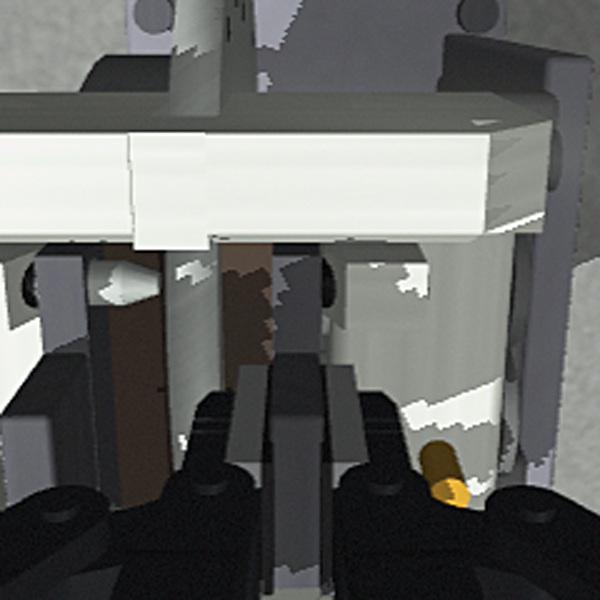

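```bash
python3 -c "
from h import *
print(r.close_job())"
```

```text
the job is handed in; nothing more can be done
None
```

The new pad is in the inner slot, lining towards the disc. It is gripped upright and still, with the wrist carrying only the pad's own weight. Its top edge and tab match the fitted pad to about 0.2 mm, so the holes should be on the pin line, and the job is handed in at about 12.5 s.

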